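# Warm the clamping cauls on the glue warmer

## Task

Get the clamping cauls warming for the next glue-up: first lift the glue pot by its handle off the warmer and stand it upright in the middle of the cork pad, then lay every wooden caul on the bench flat across the warmer's two bearers, square to them, roughly centred and side by side (not stacked). Only when all cauls are lying there, turn the heat knob so that its white pointer stands at the red mark. Never tip the pot over, and leave the mallet, hat block and wax tin where they are.

Things in the scene. Friction and masses are not known exactly. Their poses are not given: they have to be found in the camera images.
- warmer: glue warmer fixed to the bench: blue housing 40 mm high, x -85 to 85, y -135 to 135 mm, plus a 150 mm wide knob panel reaching forward to x = -215 mm. Round dark hot plate, 100 mm across, top at 50 mm. Origin on the bench under the plate's centre; z up, x from the knob towards the plate, y to the left seen from the knob.
- bearer_near (a point): middle of the flat top of the near bearer, an aluminium ridge 25 mm wide and 270 mm long along the warmer's y, at warmer x = -67.5 mm, y = 0; its top is 78 mm above the bench.
- bearer_far (a point): the same for the far bearer, at warmer x = +67.5 mm; 110 mm are clear between the two bearers, with the hot plate between.
- knob (a joint): angle in rad of the black heat knob on the warmer's panel. 0: its white pointer stands at the red mark on the panel (towards the warmer's +y); positive is anticlockwise from above. Starts between -2.0 and -0.8, turns from -2.4 to 0.7 with light friction (0.04 N m), stays where it is left, no clicks.
- knob_top (a point): centre of the knob's top, on its upright axis, 78 mm above the bench (at warmer x = -175 mm, y = 0; does not turn). The knob is an upright finger bar 48 mm long, 14 mm thick, 30 mm high, on a disc 50 mm across whose top is 48 mm above the bench. The bar lies along the pointer: at joint 0 along the warmer's y.
- pot: lidded steel glue pot, 88 mm across, 86 mm high, about 0.45 kg, at the start on the hot plate between the bearers. A straight round wooden handle 14 mm thick runs along the pot's y, its axis 125 mm above the underside, over the middle of the lid, between two posts 63 mm apart; 32 mm clear below it. Origin at the centre of the underside, z up.
- pad: round cork pad, 150 mm across, 6 mm thick, fixed on the bench; origin at the centre of its underside.
- caul1: clamping caul: a plain square wooden bar 220 x 24 x 24 mm, about 0.08 kg; origin at the centre of the bar, x along its length. Starts flat on the bench, roughly pointing away from the robot, or is absent (3 to 5 of the five are there).
- caul2: clamping caul: a plain square wooden bar 220 x 24 x 24 mm, about 0.08 kg; origin at the centre of the bar, x along its length. Starts flat on the bench, roughly pointing away from the robot, or is absent (3 to 5 of the five are there).
- caul3: clamping caul: a plain square wooden bar 220 x 24 x 24 mm, about 0.08 kg; origin at the centre of the bar, x along its length. Starts flat on the bench, roughly pointing away from the robot, or is absent (3 to 5 of the five are there).
- caul4: clamping caul: a plain square wooden bar 220 x 24 x 24 mm, about 0.08 kg; origin at the centre of the bar, x along its length. Starts flat on the bench, roughly pointing away from the robot, or is absent (3 to 5 of the five are there).
- caul5: clamping caul: a plain square wooden bar 220 x 24 x 24 mm, about 0.08 kg; origin at the centre of the bar, x along its length. Starts flat on the bench, roughly pointing away from the robot, or is absent (3 to 5 of the five are there).
- mallet: bystander: turned wooden carver's mallet standing upright, 84 mm across, 200 mm high; origin at the centre of its underside.
- hatblock: bystander: round wooden hat block, 120 mm across, 80 mm high, on the bench between the robot and the work; origin at the centre of its underside.
- waxtin: bystander: wax tin, 70 mm across, 60 mm high, on the bench between the robot and the work; origin at the centre of its underside.
Things that resemble listed ones, but are neither listed nor needed, are in the scene too. Several things have the shape of the pot; the one meant has the colours described above. Leave any green look-alike of the caul4 alone.

How it is judged (in metres and radians):
On the way, in this order (a step that is already met when the one before it is completed fails the run):
1. the glue pot stands upright in the middle of the cork pad, released (horizontal distance between pot and pad below 0.03 m and angle between pot's own z axis and vertical below 0.08 rad and z of pot in the frame of pad between 0 and 0.012 m and linear speed of pot below 0.02 m/s and contact force between the fingers and pot below 0.1 N), for 0.2 s.
2. all cauls present lie flat across the two bearers, released (x of caul1 in the frame of warmer between -0.025 and 0.025 m and y of caul1 in the frame of warmer between -0.13 and 0.13 m and z of caul1 in the frame of warmer between 0.084 and 0.096 m and angle between the x axis of each of caul1, caul2, caul3, caul4, caul5 and the x axis of warmer, either way round below 0.2 rad and linear speed of each of caul1, caul2, caul3, caul4, caul5 below 0.02 m/s and contact force between the fingers and caul1 below 0.1 N and x of caul2 in the frame of warmer between -0.025 and 0.025 m and y of caul2 in the frame of warmer between -0.13 and 0.13 m and z of caul2 in the frame of warmer between 0.084 and 0.096 m and contact force between the fingers and caul2 below 0.1 N and x of caul3 in the frame of warmer between -0.025 and 0.025 m and y of caul3 in the frame of warmer between -0.13 and 0.13 m and z of caul3 in the frame of warmer between 0.084 and 0.096 m and contact force between the fingers and caul3 below 0.1 N and x of caul4 in the frame of warmer between -0.025 and 0.025 m and y of caul4 in the frame of warmer between -0.13 and 0.13 m and z of caul4 in the frame of warmer between 0.084 and 0.096 m and contact force between the fingers and caul4 below 0.1 N and x of caul5 in the frame of warmer between -0.025 and 0.025 m and y of caul5 in the frame of warmer between -0.13 and 0.13 m and z of caul5 in the frame of warmer between 0.084 and 0.096 m and contact force between the fingers and caul5 below 0.1 N), for 0.2 s.
3. the knob's pointer is at the red mark (value of joint knob between -0.12 and 0.12 rad and velocity of joint knob between -0.05 and 0.05 rad/s), for 0.2 s.
At the end, for the whole second after the job is handed in: Pot upright on the cork pad, within 30 mm of its centre; every caul present in one layer on both bearers, its middle within 25 mm of the midline and 130 mm of the plate centre along them, square within 0.2 rad; knob within 0.12 rad of the red mark; all released and at rest (all of step 1 and all of step 2 and all of step 3); the robot touches nothing.
It fails at once if the pot is tipped over (angle between pot's own z axis and vertical above 0.7 rad).
It fails at once if the mallet is moved (distance of mallet from where it was at the start of the episode above 0.03 m).
It fails at once if the hatblock is moved (distance of hatblock from where it was at the start of the episode above 0.03 m).
It fails at once if the waxtin is moved (distance of waxtin from where it was at the start of the episode above 0.03 m).
Of caul1, caul2, caul3, caul4, caul5 only 3 to 5 are there at a start; the rules pass over those that are not, and their reading is None.
At some moment in a run one of caul1, caul2, caul3, caul4, caul5 may be knocked a few centimetres aside while the robot is not near it.
It also fails if it takes over 210 s, if anything falls off the work surface, if the arm or the gripper's body presses on something with over 40 N, if the wrist force passes 120 N, or if a joint passes its speed limit or range.

## Robot

A 6-joint arm with a two-finger parallel gripper is mounted at the origin on the work surface. World frame = base frame: x ahead of the robot, y to its left, z up, the work surface at z = 0. Lengths are in mm, angles in rad, forces in N, time in s.
With the tool pointing down it reaches from about 350 to 725 mm from the base axis. Payload 6 kg.
Tool frame: the origin (TCP) lies at the very end of the fingers, on their centre line; the grasp point (between the pads) lies 19 mm behind it; z points along the fingers, y is the line along which they close (so a half turn about z gives the same grasp; the last joint's range is limited). The gripper opens to 85 mm and grips with 20 to 120 N. Pads are 22 mm wide; open, the fingers measure 114 mm over their backs; the gripper's body (76 mm by 85 mm) begins 54 mm behind the grasp point. The pads swing forward as they close: fully open they stand 13 mm farther back than shut.
Start: joints at [1.608, 0.04, 0.085, 0, -1.615, -0.334], TCP at [175.451, 573.751, 231.261] pointing down, gripper open.
Joint ranges: [-2.56, 2.56], [-1.29, 2.01], [-1.08, 1.49], [-3.29, 1.98], [-2.81, -0.18], [-2.99, 2.99]. Speed limits (rad/s): [2.57, 2.57, 3.01, 3.14, 3.14, 3.14].

## Interface

Orientations are given as a unit quaternion [w, x, y, z].
In Python, from plant import r, cams gives the robot as it stands. The module is installed in compiled form; this text tells all that it offers.
- The arm moves only by the tool servo_tool, never from a script. Its argument "increments" is text: rows parted by semicolons, each of 4 numbers parted by spaces: the shift along the tool's x, y, z scaled (see below), then the turn about the tool's z scaled (see below). In form: x y z twist; .... A call has 1 to 5 rows; each row is the pose to reach, as a shift and turn from the pose commanded when the call began, along the tool's axes at that moment; what a row does not reach only later rows make up. The controller multiplies each number of a shift by 0.5 m and each number of a turn by 90 degrees. A row lasts 1/8 s, in which the tool goes at most 62.5 mm and 10.7 degrees, less where a joint would pass 70% of its speed; a pose out of reach is approached as far as the arm can. A call with a number of a shift or a turn outside -1 to 1 is refused whole. A call with a gripper value outside its range is refused whole. "jaw" is the opening, from -1 (shut) to 1 (fully open), set as the call begins (left out, the last holds). The fingers move at their own pace and stop on an object; "newtons" is the grip in N (left out, the last holds). Time passes only in rows, so rows that repeat a pose let the fingers close. It gives the time, the measured TCP pose, the force, the opening and the grip force at its end, in the units of the state.
- r.read_state(): the state, without advancing time (a new reading comes with each control period).
- cams.read_camera(name): name is "scene" or "top"; returns (picture, depth): 400x640x3 uint8, blue, green, red; 400x640 float32, mm along the optical axis (not along the pixel's ray), 0 where there is no reading.
- cams.calibration(name): a dict with "K" (3x3 intrinsics, pixels), "distortion" ([k1, k2, p1, p2, k3] as OpenCV has them; the pictures are not rectified), "eye" and "rotation" of the camera in the world. Camera axes: x right, y down, z forward; pixel columns grow to the right and rows downward; lengths in mm; the calibration is good to about 2 mm. A picture is of the moment at which its call begins. calibration takes no time and is no camera call.
- r.job_done(): hands the job in; it is judged then, once.
The state is a dict: "time_s": time; "qpos": joint angles; "qvel": joint speeds; "joint_efforts": joint torques, N m; "tool_pos": TCP position; "orientation": TCP orientation; "wrist_force": force on the tool from outside, world axes, zero at the start; "moment": the same for the moment, N m; "finger_gap": opening from 0.0 (shut) to 1.0 (fully open); "grasp_force": force on a finger pad.
Only numpy, scipy, OpenCV 4.12 (cv2) and the standard library are available. Lean on these libraries where they do the work, as an engineer would, in place of code of your own. Each camera call takes 0.05 s, during which the arm holds its last target. There are 200 camera calls.

## Working session

There is one attempt and no reset: what is moved stays moved. The work goes in short steps, Python scripts to look and compute and a tool call to move; the robot and the scene stay as the last step left them, time stands still between calls to the robot, and variables do not carry over. Pictures are saved under pics/ and viewed, at most 14 in all, crops included, and the job is handed in when it is done.

Besides the shell and the picture viewer there is one more tool, called after ">>>" as name(argument=value, ...) on one line, values as JSON. servo_tool: Moves the arm, as the interface text tells. Its arguments: {"type":"object","properties":{"increments":{"type":"string"},"jaw":{"type":"number"},"newtons":{"type":"number"}},"required":["increments"]}

```bash
mkdir -p pics; ls; python3 - <<'E'
from plant import r,cams
import cv2,numpy as np
s=r.read_state(); print({k:np.round(v,3) for k,v in s.items()})
for n in("scene","top"):
    p,d=cams.read_camera(n); np.savez(f"pics/{n}0.npz",p=p,d=d); cv2.imwrite(f"pics/{n}0.png",p)
    c=cams.calibration(n); print({k:np.round(v,4).tolist() for k,v in c.items()}, (d>0).mean())
E
```

```text
pics
{'time_s': np.float64(0.0), 'qpos': array([ 1.608,  0.041,  0.084, -0.   , -1.615, -0.334]), 'qvel': array([ 0.   , -0.001,  0.   , -0.002, -0.002,  0.002]), 'joint_efforts': array([-0.0000e+00, -3.6820e+01,  3.4742e+01,  6.9320e+00, -5.0000e-03,
       -0.0000e+00]), 'tool_pos': array([175.285, 573.462, 230.246]), 'orientation': array([ 0.001,  0.989, -0.148, -0.   ]), 'wrist_force': array([-0.144,  0.088, -0.671]), 'moment': array([-0.032, -0.009, -0.015]), 'grasp_force': np.float64(0.0), 'finger_gap': np.float64(1.001)}
{'K': [[392.5396, 0.0, 317.7308], [0.0, 392.5396, 200.6294], [0.0, 0.0, 1.0]], 'distortion': [-0.0072, 0.0, 0.0, 0.0, 0.0], 'eye': [1194.9618, 669.6944, 840.3776], 'rotation': [-0.1429, 0.3057, 0.8454, -0.4141]} 0.994734375
{'K': [[387.4805, 0.0, 324.6352], [0.0, 387.4805, 191.6603], [0.0, 0.0, 1.0]], 'distortion': [-0.0851, 0.0, 0.0, 0.0, 0.0], 'eye': [327.0401, -90.812, 1341.2807], 'rotation': [-0.0652, 0.7111, -0.6971, 0.0651]} 0.9961640625
```

View pictures.

View pics/top0.png

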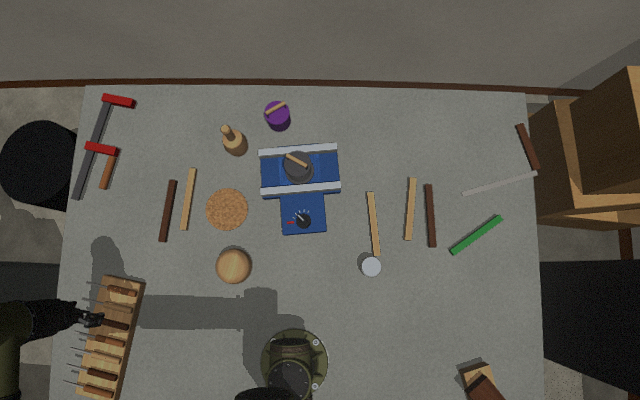

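View pics/scene0.png

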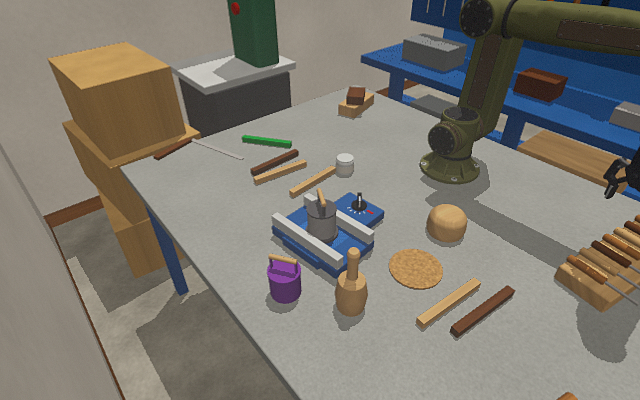

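The top view shows five wooden bars: dark at (168,210) and (431,215), light at (188,198), (374,223) and (410,208). It also has the steel pot on the warmer at (298,165), the pad at (227,209), the mallet at (233,139), the hat block at (233,266), the wax tin at (371,266) and the knob at (303,220).
Look-alikes are the purple pot (278,115), the green bar (476,235), and the clamp/saw handles at (108,168) and (528,147). By the description I choose the grey pot and the five wooden bars. The scene view agrees.

```bash
cat > h.py <<'E'
import numpy as np,cv2
from plant import r,cams
from scipy.spatial.transform import Rotation as R
def cal(n):
    c=cams.calibration(n); q=np.array(c["rotation"]).ravel()
    return np.array(c["K"]),np.array(c["distortion"]),np.array(c["eye"]),R.from_quat(np.roll(q,-1)).as_matrix()
def rays(n,uv):
    K,D,e,M=cal(n); p=cv2.undistortPoints(np.float64(uv).reshape(-1,1,2),K,D)[:,0]
    return e,np.c_[p,np.ones(len(p))]@M.T
def plane(n,uv,z):
    e,d=rays(n,uv); return e+d*((z-e[2])/d[:,2])[:,None]
def cloud(n,d):
    v,u=np.mgrid[:400,:640]; e,q=rays(n,np.c_[u.ravel(),v.ravel()]); 
    return (e+q*d.ravel()[:,None]).reshape(400,640,3)
def snap(n):
    p,d=cams.read_camera(n); return p,cloud(n,d)
def bars(p,P,zlo,zhi,amin=60):
    """bars: height-banded components; top-face rectangle in world"""
    m=((P[...,2]>zlo)&(P[...,2]<zhi)).astype(np.uint8); m=cv2.morphologyEx(m,cv2.MORPH_OPEN,np.ones((2,2)))
    k,L,S,C=cv2.connectedComponentsWithStats(m,connectivity=4); o=[]
    for i in range(1,k):
        if S[i,4]<amin: continue
        w=P[L==i]; (c,s,a)=cv2.minAreaRect(np.float32(w[:,:2]))
        l,t=max(s),min(s); a=a if s[0]>=s[1] else a+90
        o.append((np.round(C[i]),np.round(c,1),round(l),round(t),round((a+90)%180-90,1),round(np.median(w[:,2]),1),p[L==i].mean(0).round()))
    return o
E
python3 - <<'E'
from h import *
z=np.load("pics/top0.npz"); p=z["p"]; P=cloud("top",z["d"])
print("bench",P[300,400],P[100,200])
for b in bars(p,P,14,36): print(*b)
print("bearers"); 
for b in bars(p,P,70,84): print(*b)
hsv=cv2.cvtColor(p,cv2.COLOR_BGR2HSV)
# pad
m=((hsv[...,0]>5)&(hsv[...,0]<22)&(hsv[...,1]>90)).astype(np.uint8); m[:170]=0;m[245:]=0;m[:,:203]=0;m[:,252:]=0
c=max(cv2.findContours(m,0,1)[0],key=cv2.contourArea); (u,v),rad=cv2.minEnclosingCircle(c)
pc=plane("top",c[:,0],6); print("pad",cv2.minEnclosingCircle(np.float32(pc[:,:2])))
# handle
m=((P[...,2]>155)&(P[...,2]<200)); k,L,S,C=cv2.connectedComponentsWithStats(m.astype(np.uint8))
for i in range(1,k):
  if S[i,4]>8: w=P[L==i]; print("hi",C[i].round(),S[i,4],cv2.minAreaRect(np.float32(w[:,:2])),w[:,2].max())
for n,(u,v) in dict(mallet=(230,130),hat=(233,266),tin=(371,266),knob=(303,219)).items(): print(n,P[v,u].round())
cv2.imwrite("pics/crop1.png",cv2.resize(p[125:245,245:445],None,fx=4,fy=4,interpolation=2))
E
```

```text
bench [ 209.95373095 -350.50665115   -0.93531657] [ 9.16627211e+02  3.84421264e+02 -6.60388003e-01]
[71.  2.] [925.8 451.4] 1599 229 50.3 18.5 [84. 92. 96.]
[472.   3.] [ 981.9 -350.3] 1336 448 -40.2 19.2 [87. 94. 98.]
[17.  6.] [1346.6 1225.7] 180 11 -89.7 18.5 [82. 90. 93.]
[561.   9.] [ 1346.7 -1036.5] 169 11 89.9 20.2 [ 89.  97. 101.]
[607.  14.] [ 899.9 -685.9] 1645 153 -51.4 19.0 [87. 94. 98.]
[594. 141.] [ 509.8 -675.7] 1180 333 -56.9 29.2 [23. 36. 47.]
[188. 201.] [537.8 385.8] 221 32 -7.2 23.3 [ 77. 108. 129.]
[411. 209.] [ 429.5 -303.3] 445 157 -44.8 23.1 [ 94. 126. 146.]
[168. 212.] [466.3 184.7] 577 220 84.0 23.0 [33. 44. 63.]
[431. 218.] [ 397.4 -336.3] 474 191 -52.0 22.8 [47. 59. 79.]
[374. 225.] [ 451.4 -177. ] 226 201 6.9 23.4 [ 94. 127. 148.]
[478. 235.] [ 374.  -417.5] 654 89 -74.1 22.3 [ 71. 118.  64.]
[134. 329.] [ 89.  546.2] 176 7 -9.6 16.2 [36. 48. 58.]
[123. 374.] [-63. 574.] 128 9 -10.9 15.6 [40. 53. 64.]
bearers
[604. 136.] [  787.1 -1087. ] 87 9 1.9 81.4 [21. 35. 46.]
[298. 150.] [554.2  19.5] 431 263 -5.5 78.1 [146. 144. 141.]
[609. 167.] [  667.8 -1092.6]
[... 602 characters left out ...]
559692383), 8.125222206115723) 199.98513229542118
hi [227. 131.] 79 ((732.38623046875, 226.0996551513672), (27.661184310913086, 28.195158004760742), 6.802394866943359) 199.97730678963057
hi [296. 160.] 110 ((643.0020141601562, 1.9106521606445312), (74.30883026123047, 14.167671203613281), 62.081722259521484) 187.50777058371068
hi [292. 350.] 457 ((66.86483764648438, -2.0210342407226562), (133.18089294433594, 84.51984405517578), 80.24137878417969) 199.9331356626558
hi [309. 396.] 33 ((-47.322853088378906, -59.50856018066406), (16.98491096496582, 19.497648239135742), 57.332210540771484) 194.97485524272588
mallet [733. 212. 189.]
hat [313. 202.  80.]
tin [ 323. -244.   60.]
knob [470. -19.  77.]
```

View pics/crop1.png

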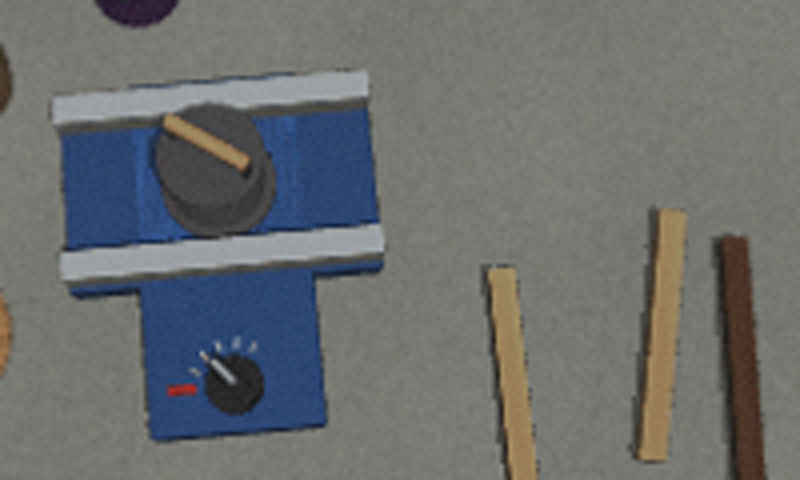

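The crop confirms the grey steel pot with its tan handle (picture pixels about (298,160)). The knob pointer is up-left, with the red mark to the left at about (290,222). Bars are plain wood. Stray depth-edge pixels spoil the rectangles, so I'll refit robustly.

```bash
cat >> h.py <<'E'
def fit(w,L):
    """robust bar fit: centre, direction deg, extents"""
    w=w[np.hypot(*(w[:,:2]-np.median(w[:,:2],0)).T)<L*.6][:,:2]
    for _ in range(6):
        c=w.mean(0); V=np.linalg.svd(w-c,full_matrices=False)[2]; q=(w-c)@V.T
        med=np.median(q[:,1]); w=w[abs(q[:,1]-med)<16]
    c=w.mean(0);q=(w-c)@V.T; a=np.percentile(q,[1,99],axis=0); cc=c+a.mean(0)@V
    return cc.round(1),round(float((np.degrees(np.arctan2(V[0,1],V[0,0]))+90)%180-90),1),(a[1]-a[0]).round(),len(w)
def comps(P,zlo,zhi,boxes):
    m=(P[...,2]>zlo)&(P[...,2]<zhi); o=[]
    for u0,v0,u1,v1 in boxes: o.append(fit(P[v0:v1,u0:u1][m[v0:v1,u0:u1]],230))
    return o
E
python3 - <<'E'
from h import *
z=np.load("pics/top0.npz"); p=z["p"]; P=cloud("top",z["d"])
B=[(155,175,179,246),(179,163,200,235),(364,188,384,256),(401,173,419,245),(423,180,440,251)]
for b in comps(P,18,29,B): print(*b)
print("bearers")
for b in [(258,143,342,156),(258,181,343,198)]:
    m=P[b[1]:b[3],b[0]:b[2]]; w=m[(abs(m[...,2]-78)<4)]
    c=w[:,:2].mean(0); x0,y0=cv2.minAreaRect(np.float32(w[:,:2]))[0]; print(fit(w,330),np.median(w[:,2]),cv2.minAreaRect(np.float32(w[:,:2])))
# white pointer and red mark at knob
k=p[205:240,282:325].astype(int); 
red=np.argwhere((k[...,2]>120)&(k[...,1]<70))[:,::-1]+[282,205]; print("red",plane("top",red,40).mean(0))
kb=P[205:240,282:325]; w=kb[kb[...,2]>70]; print("knob",fit(w,80))
m=(P[...,2]>155)&(P[...,2]<200); w=P[145:180,280:315][m[145:180,280:315]];print("handle",fit(w,90),np.median(w[:,2]))
for n,(u,v),zz in (("mallet",(233,139),0),): print(n)
for n,b,lo,hi in (("hat",(210,240,258,290),74,90),("tin",(355,250,390,282),56,64),("mallet",(215,120,250,160),60,120)):
    m=P[b[1]:b[3],b[0]:b[2]]; w=m[(m[...,2]>lo)&(m[...,2]<hi)]; print(n,cv2.minEnclosingCircle(np.float32(w[:,:2])))
from h import R
print(R.from_quat(np.roll(r.read_state()["orientation"],-1)).as_matrix().round(3))
E
```

```text
[497.4 459.9] -4.8 [215.  25.] 410
[540.4 389.3] -4.1 [216.  26.] 418
[ 467.1 -256.6] 6.3 [216.  24.] 442
[ 522.4 -385.8] -5.8 [217.  25.] 432
[ 498.3 -453.8] 2.0 [218.  24.] 416
bearers
(array([709.2,   8.5]), -83.9, array([264.,  26.]), 475) 78.34960918751108 ((709.5211181640625, 8.291900634765625), (26.802547454833984, 267.1143798828125), 6.243339538574219)
(array([575.2,  -7.3]), -83.8, array([263.,  25.]), 537) 78.03424221629189 ((575.2740478515625, -6.45880126953125), (25.809247970581055, 269.0276794433594), 6.2826738357543945)
red [463.84858161  26.04440347  40.        ]
knob (array([468.6, -17.9]), 45.9, array([46., 14.]), 70)
handle (array([642.9,   1.7]), 62.3, array([73., 14.]), 110) 180.95227010835413
mallet
hat ((314.7870178222656, 208.92503356933594), 47.25340270996094)
tin ((322.3101806640625, -244.60792541503906), 32.497623443603516)
mallet ((733.8046875, 224.7152099609375), 40.13877487182617)
[[ 0.956 -0.292 -0.   ]
 [-0.292 -0.956 -0.002]
 [ 0.     0.002 -1.   ]]
```

```bash
cat >> h.py <<'E'
def plan(*wps,rnd=3):
    """waypoints (x,y,z,heading of tool x, deg) -> shift/twist numbers per call, chained from the measured pose (tool down)"""
    s=r.read_state(); M=R.from_quat(np.roll(s["orientation"],-1)).as_matrix(); p=np.array(s["tool_pos"]); 
    f=np.degrees(np.arctan2(M[1,0],M[0,0])); print("t %.1f tcp"%s["time_s"],p.round(1),"yaw %.1f gap %.3f q"%(f,s["finger_gap"]),np.round(s["qpos"],2),"F",np.round(s["wrist_force"],1),round(float(s["grasp_force"]),1))
    for x,y,z,h in wps:
        c,n=np.cos(np.radians(f)),np.sin(np.radians(f)); d=np.array([x,y,z])-p
        t=(f-h+180)%360-180
        v=np.array([c*d[0]+n*d[1],n*d[0]-c*d[1],-d[2]])/500
        print(np.r_[v,t/90].round(rnd), "rows>=%.1f"%max(np.linalg.norm(d)/62.5,abs(t)/10.7)); p=np.array([x,y,z],float); f=h
E
python3 -c "
from h import *
plan((330,384,240,-50),(500,190,240,-84),(643,2,235,-117.7),(643,2,156,-117.7))"
```

```text
t 0.1 tcp [175.3 573.5 230.4] yaw -17.0 gap 1.000 q [ 1.61  0.04  0.08 -0.   -1.62 -0.33] F [-0.1 -0.   0.5] 0.0
[ 0.407  0.272 -0.019  0.367] rows>=3.9
[ 0.516 -0.011 -0.     0.378] rows>=4.1
[ 0.404 -0.245  0.01   0.374] rows>=3.8
[-0.     0.     0.158  0.   ] rows>=1.3
```

>>> servo_tool(increments="0.407 0.272 -0.019 0.367; 0.407 0.272 -0.019 0.367; 0.407 0.272 -0.019 0.367; 0.407 0.272 -0.019 0.367; 0.407 0.272 -0.019 0.367", jaw=1, newtons=80)

```text
time_s: 0.72
tool_pos: [332.2, 381.8, 241.5]
orientation: [-0.001, 0.905, -0.425, 0.0]
wrist_force: [-1.3, 0.5, -0.3]
finger_gap: 0.997
grasp_force: 0.0
```

>>> servo_tool(increments="0.516 -0.011 0 0.378; 0.516 -0.011 0 0.378; 0.516 -0.011 0 0.378; 0.516 -0.011 0 0.378; 0.516 -0.011 0 0.378")

```text
time_s: 1.35
tool_pos: [501.6, 187.6, 239.8]
orientation: [0.001, 0.741, -0.671, -0.0]
wrist_force: [0.2, 0.2, 0.5]
finger_gap: 0.995
grasp_force: 0.0
```

>>> servo_tool(increments="0.404 -0.245 0.01 0.374; 0.404 -0.245 0.01 0.374; 0.404 -0.245 0.01 0.374; 0.404 -0.245 0.01 0.374; 0.404 -0.245 0.01 0.374")

```text
time_s: 1.98
tool_pos: [643.8, 0.3, 233.4]
orientation: [-0.002, -0.516, 0.857, 0.001]
wrist_force: [0.2, 0.7, -0.4]
finger_gap: 0.995
grasp_force: 0.0
```

```bash
python3 -c "
from h import *
plan((643,2,156,-117.7))"
```

```text
t 2.0 tcp [6.438e+02 3.000e-01 2.334e+02] yaw -117.9 gap 0.995 q [ 0.31  0.16  0.22 -0.   -1.63 -0.8 ] F [ 0.2  0.7 -0.4] 0.0
[-0.002  0.003  0.155 -0.002] rows>=1.2
```

>>> servo_tool(increments="-0.002 0.003 0.08 0; -0.002 0.003 0.155 0; -0.002 0.003 0.155 0; -0.002 0.003 0.155 0")

```text
time_s: 2.48
tool_pos: [642.7, 4.2, 160.4]
orientation: [0.001, -0.518, 0.856, -0.001]
wrist_force: [0.2, 0.4, 1.3]
finger_gap: 0.999
grasp_force: 0.0
```

>>> servo_tool(increments="0 0 0 0; 0 0 0 0; 0 0 0 0; 0 0 0 0; 0 0 0 0", jaw=-1, newtons=80)

```text
time_s: 3.1
tool_pos: [642.4, 3.2, 158.7]
orientation: [0.0, -0.517, 0.856, -0.0]
wrist_force: [1.9, -1.0, 1.0]
finger_gap: 0.132
grasp_force: 77.9
```

>>> servo_tool(increments="0 0 0 0; 0 0 0 0; 0 0 0 0; 0 0 0 0; 0 0 0 0")

```text
time_s: 3.72
tool_pos: [642.3, 3.2, 158.7]
orientation: [0.0, -0.517, 0.856, -0.0]
wrist_force: [2.3, -0.1, 3.3]
finger_gap: 0.135
grasp_force: 78.2
```

>>> servo_tool(increments="0 0 -0.02 0; 0 0 -0.06 0; 0 0 -0.11 0; 0 0 -0.16 0; 0 0 -0.2 0")

```text
time_s: 4.35
tool_pos: [642.0, 3.5, 260.3]
orientation: [0.0, -0.517, 0.856, 0.0]
wrist_force: [0.5, 0.2, -3.9]
finger_gap: 0.136
grasp_force: 78.3
```

```bash
python3 -c "
from h import *
plan((575,128,258,-90),(508.4,255,258,-70),(508.4,255,175,-70))
cv2.imwrite('pics/s2.png',cams.read_camera('scene')[0][120:330,200:480])"
```

```text
t 4.3 tcp [642.    3.5 260.3] yaw -117.7 gap 0.136 q [ 0.32  0.16  0.26 -0.   -1.68 -0.8 ] F [ 0.5  0.2 -3.9] 78.3
[-0.158  0.234  0.005 -0.308] rows>=2.6
[-0.254  0.133 -0.    -0.222] rows>=2.3
[ 0.    -0.     0.166  0.   ] rows>=1.3
```

View pics/s2.png

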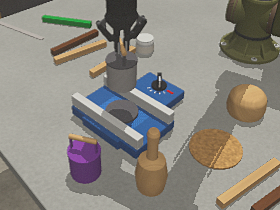

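The pot hangs upright over the free hot plate, held by its handle, at about (120,70) in the crop. Carrying it to the pad.

>>> servo_tool(increments="-0.016 0.024 0 0; -0.048 0.071 0 0; -0.088 0.13 0 0; -0.128 0.188 0 0; -0.168 0.247 0 0")

```text
time_s: 5.03
tool_pos: [570.3, 136.6, 257.2]
orientation: [-0.001, -0.517, 0.856, 0.0]
wrist_force: [-0.7, 0.4, -5.0]
finger_gap: 0.134
grasp_force: 78.3
```

>>> servo_tool(increments="-0.04 0.059 0 0; -0.08 0.118 0 0; -0.12 0.176 0 0; -0.145 0.212 0 0; -0.153 0.224 0 0")

```text
time_s: 5.65
tool_pos: [506.8, 256.3, 257.3]
orientation: [-0.001, -0.518, 0.855, 0.0]
wrist_force: [0.4, -0.6, -4.9]
finger_gap: 0.129
grasp_force: 78.3
```

>>> servo_tool(increments="0 0 0 0; 0 0 0.03 0; 0 0 0.08 0; 0 0 0.13 0; 0 0 0.17 0")

```text
time_s: 6.28
tool_pos: [508.0, 253.9, 170.9]
orientation: [-0.001, -0.517, 0.856, -0.0]
wrist_force: [0.9, 0.3, -4.9]
finger_gap: 0.136
grasp_force: 78.3
```

```bash
python3 -c "
from h import *
plan((508.4,255,115,-117.7))"
```

```text
t 6.3 tcp [508.  253.9 170.9] yaw -117.8 gap 0.136 q [ 0.82 -0.04 -0.11 -0.   -1.51 -1.3 ] F [ 0.9  0.3 -4.9] 78.3
[-0.002  0.     0.112 -0.001] rows>=0.9
```

>>> servo_tool(increments="0 0 0.05 0; 0 0 0.09 0; 0 0 0.104 0; 0 0 0.108 0; 0 0 0.11 0")

```text
time_s: 6.9
tool_pos: [508.7, 255.2, 119.3]
orientation: [0.001, -0.517, 0.856, -0.0]
wrist_force: [-0.8, 0.0, -4.5]
finger_gap: 0.131
grasp_force: 78.2
```

>>> servo_tool(increments="0 0 0.001 0; 0 0 0.002 0; 0 0 0.003 0; 0 0 0.003 0; 0 0 0.003 0")

```text
time_s: 7.52
tool_pos: [508.3, 254.9, 116.8]
orientation: [-0.0, -0.517, 0.856, -0.0]
wrist_force: [0.3, 0.3, -5.0]
finger_gap: 0.133
grasp_force: 78.2
```

>>> servo_tool(increments="0 0 0 0; 0 0 0 0; 0 0 0 0; 0 0 0 0; 0 0 0 0", jaw=0.3)

```text
time_s: 8.15
tool_pos: [508.3, 254.9, 116.9]
orientation: [0.0, -0.517, 0.856, -0.0]
wrist_force: [0.0, 0.8, -1.8]
finger_gap: 0.649
grasp_force: 0.0
```

>>> servo_tool(increments="0 0 0 0; 0 0 -0.05 0; 0 0 -0.12 0; 0 0 -0.24 0; 0 0 -0.3 0")

```text
time_s: 8.78
tool_pos: [508.9, 255.0, 270.8]
orientation: [0.002, -0.517, 0.856, -0.0]
wrist_force: [-0.9, -0.3, 0.7]
finger_gap: 0.646
grasp_force: 0.0
```

```bash
python3 - <<'E'
from h import *
plan((540,389,200,-94.1),(540,389,5,-94.1))
p,P=snap("top"); cv2.imwrite("pics/t3.png",p)
m=(P[...,2]>115)&(P[...,2]<150); m[:,:190]=0;m[:,260:]=0;m[:160]=0;m[245:]=0
w=P[m]; print(len(w)); print(fit(w,90),np.median(w[:,2]))
for b in comps(P,18,29,[(155,175,179,246),(179,163,200,235),(364,188,384,256),(401,173,419,245),(423,180,440,251)]): print(*b)
E
```

```text
t 8.8 tcp [508.9 255.  270.8] yaw -117.7 gap 0.646 q [ 0.82 -0.04  0.08  0.   -1.68 -1.3 ] F [-0.9 -0.3  0.7] 0.0
[-0.266  0.07   0.142 -0.263] rows>=2.5
[-0.    0.    0.39  0.  ] rows>=3.1
106
(array([508.7, 251.9]), 62.3, array([73., 14.]), 106) 137.14283828922044
[463.9 462.6] -4.9 [149.  26.] 288
[471.3 394.5] -4.6 [81. 25.] 124
[ 467.  -256.7] 6.3 [216.  24.] 427
[ 522.1 -385.7] -5.8 [216.  25.] 445
[ 498.1 -453.7] 2.2 [218.  24.] 418
```

View pics/t3.png

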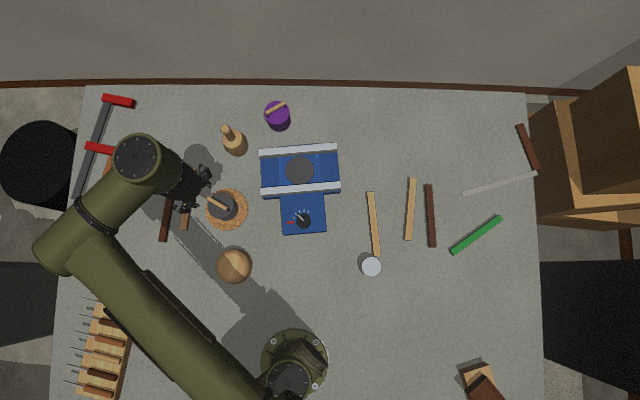

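The pot stands on the pad, with its handle at (218,203) in the picture and within about 3 mm of the pad centre. The arm partly hides the two left bars, but their visible parts haven't moved. I'll take the light one at (188,198) first.

```bash
python3 -c "
from h import *
plan((525,325,240,-60),(540.4,389.3,150,-4.1),(540.4,389.3,4,-4.1))"
```

```text
t 8.8 tcp [509.7 255.1 274.2] yaw -117.7 gap 0.650 q [ 0.82 -0.04  0.08  0.   -1.68 -1.3 ] F [-0.9 -1.4  2.3] 0.0
[-0.138  0.038  0.068 -0.641] rows>=5.4
[-0.096 -0.091  0.18  -0.621] rows>=5.2
[ 0.    -0.     0.292  0.   ] rows>=2.3
```

>>> servo_tool(increments="-0.138 0.038 0.068 -0.594; -0.138 0.038 0.068 -0.594; -0.138 0.038 0.068 -0.594; -0.138 0.038 0.068 -0.594; -0.138 0.038 0.068 -0.594")

```text
time_s: 9.45
tool_pos: [523.5, 324.9, 232.3]
orientation: [0.0, 0.849, -0.529, -0.0]
wrist_force: [0.9, -0.5, 0.4]
finger_gap: 0.656
grasp_force: 0.0
```

>>> servo_tool(increments="-0.09 -0.1 0.18 -0.594; -0.09 -0.1 0.18 -0.594; -0.09 -0.1 0.18 -0.594; -0.09 -0.1 0.18 -0.594; -0.09 -0.1 0.18 -0.594")

```text
time_s: 10.07
tool_pos: [548.9, 387.1, 142.1]
orientation: [0.0, 0.996, -0.091, -0.0]
wrist_force: [-0.1, -0.8, 0.7]
finger_gap: 0.645
grasp_force: 0.0
```

```bash
python3 -c "
from h import *
plan((540.4,389.3,4,-4.1))"
```

```text
t 10.1 tcp [548.9 387.1 142.1] yaw -10.4 gap 0.645 q [ 0.91  0.24  0.14  0.   -1.47  0.48] F [-0.1 -0.8  0.7] 0.0
[-0.018 -0.001  0.276 -0.07 ] rows>=2.2
```

>>> servo_tool(increments="-0.018 -0.001 0.1 -0.07; -0.018 -0.001 0.2 -0.07; -0.018 -0.001 0.26 -0.07; -0.018 -0.001 0.272 -0.07; -0.018 -0.001 0.272 -0.07")

```text
time_s: 10.7
tool_pos: [540.7, 389.5, 7.6]
orientation: [-0.0, 0.999, -0.039, 0.0]
wrist_force: [0.2, 0.3, -0.2]
finger_gap: 0.651
grasp_force: 0.0
```

>>> servo_tool(increments="0 0 0 0; 0 0 0 0; 0 0 0 0; 0 0 0 0; 0 0 0 0", jaw=-1, newtons=50)

```text
time_s: 11.32
tool_pos: [541.1, 390.0, 8.8]
orientation: [-0.001, 0.999, -0.039, 0.001]
wrist_force: [-1.1, -0.7, 5.4]
finger_gap: 0.265
grasp_force: 51.8
```

>>> servo_tool(increments="0 0 -0.04 0; 0 0 -0.14 0; 0 0 -0.24 0; 0 0 -0.36 0; 0 0 -0.47 0")

```text
time_s: 11.95
tool_pos: [540.1, 388.8, 245.3]
orientation: [-0.0, 0.999, -0.039, 0.001]
wrist_force: [0.5, 0.6, 0.0]
finger_gap: 0.265
grasp_force: 51.0
```

```bash
python3 -c "
from h import *
plan((590,222,245,2),(636.5,55.5,245,6.2),(636.5,55.5,110,6.2))"
```

```text
t 11.9 tcp [540.1 388.8 245.3] yaw -4.5 gap 0.265 q [ 0.92  0.22  0.3   0.   -1.66  0.57] F [0.5 0.6 0. ] 51.0
[ 0.126  0.325  0.001 -0.072] rows>=2.8
[ 0.081  0.336 -0.    -0.047] rows>=2.8
[0.   0.   0.27 0.  ] rows>=2.2
```

>>> servo_tool(increments="0.03 0.08 0 -0.072; 0.08 0.2 0 -0.072; 0.126 0.325 0 -0.072; 0.126 0.325 0 -0.072; 0.126 0.325 0 -0.072")

```text
time_s: 12.58
tool_pos: [590.4, 221.9, 242.6]
orientation: [-0.0, 1.0, 0.017, 0.0]
wrist_force: [-0.4, -0.4, -0.8]
finger_gap: 0.265
grasp_force: 51.0
```

>>> servo_tool(increments="0.02 0.08 0 -0.047; 0.05 0.2 0 -0.047; 0.081 0.336 0 -0.047; 0.081 0.336 0 -0.047; 0.081 0.336 0 -0.047")

```text
time_s: 13.2
tool_pos: [636.7, 56.7, 241.6]
orientation: [-0.0, 0.999, 0.054, -0.0]
wrist_force: [-0.9, 1.0, 0.2]
finger_gap: 0.268
grasp_force: 51.0
```

```bash
python3 -c "
from h import *
plan((636.5,55.5,110,6.2),(636.5,55.5,88,6.2))
p,P=snap('top')
for b in comps(P,18,29,[(155,175,179,246),(364,188,384,256),(401,173,419,245),(423,180,440,251)]): print(*b)"
```

```text
t 13.2 tcp [636.7  56.7 241.6] yaw 6.2 gap 0.268 q [ 0.4   0.15  0.22 -0.   -1.64  1.28] F [-0.9  1.   0.2] 51.0
[-0.001  0.002  0.263  0.   ] rows>=2.1
[0.    0.    0.044 0.   ] rows>=0.4
[442.5 468.7] 0.0 [107.  26.] 127
[ 467.1 -256.6] 6.3 [216.  24.] 448
[ 522.6 -385.6] -5.9 [217.  24.] 433
[ 498.2 -453.9] 2.2 [218.  24.] 414
```

>>> servo_tool(increments="0 0.002 0.08 0; 0 0.002 0.18 0; 0 0.002 0.25 0; 0 0.002 0.28 0; 0 0.002 0.295 0")

```text
time_s: 13.88
tool_pos: [636.9, 56.0, 94.6]
orientation: [0.0, 0.998, 0.055, 0.0]
wrist_force: [-0.2, 0.4, -0.1]
finger_gap: 0.267
grasp_force: 51.0
```

>>> servo_tool(increments="0 0 0.003 0; 0 0 0.008 0; 0 0 0.011 0; 0 0 0.011 0; 0 0 0.011 0")

```text
time_s: 14.5
tool_pos: [636.9, 54.8, 89.0]
orientation: [0.0, 0.999, 0.054, 0.0]
wrist_force: [-0.2, 0.7, -0.8]
finger_gap: 0.263
grasp_force: 51.0
```

>>> servo_tool(increments="0 0 0 0; 0 0 0 0; 0 0 0 0; 0 0 0 0", jaw=-0.1)

```text
time_s: 15.0
tool_pos: [636.8, 54.9, 88.8]
orientation: [0.0, 0.999, 0.054, 0.0]
wrist_force: [-0.1, 0.5, -0.7]
finger_gap: 0.451
grasp_force: 0.0
```

>>> servo_tool(increments="0 0 -0.05 0; 0 0 -0.13 0; 0 0 -0.25 0; 0 0 -0.3 0; 0 0 -0.3 0")

```text
time_s: 15.62
tool_pos: [637.6, 55.0, 242.0]
orientation: [-0.0, 0.999, 0.054, 0.003]
wrist_force: [0.8, 1.1, -0.5]
finger_gap: 0.448
grasp_force: 0.0
```

```bash
python3 -c "
from h import *
plan((590,250,240,2),(497.4,459.9,150,-4.8),(497.4,459.9,8,-4.8))
p,P=snap('top'); cv2.imwrite('pics/t4.png',p)
for b in comps(P,18,29,[(150,170,190,250)]): print(*b)
for b in comps(P,94,110,[(255,130,300,210)]): print('placed',*b)"
```

```text
t 15.6 tcp [637.6  55.  242. ] yaw 6.2 gap 0.448 q [ 0.4   0.14  0.21  0.   -1.64  1.28] F [ 0.8  1.1 -0.5] 0.0
[-0.053 -0.398  0.004  0.047] rows>=3.2
[-0.17  -0.426  0.18   0.076] rows>=3.9
[ 0.    -0.     0.284  0.   ] rows>=2.3
[444.2 466.8] -0.2 [110.  26.] 142
placed [605.8  53.2] 7.1 [156.  24.] 342
```

View pics/t4.png

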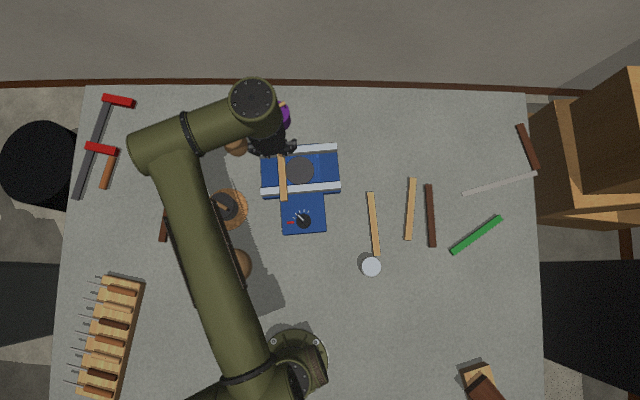

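The first caul lies across both bearers at about (283,177). The dark left bar is mostly hidden by the arm, so I'll check it from the scene camera.

```bash
python3 - <<'E'
from h import *
for src in ("old","new"):
    if src=="old": z=np.load("pics/scene0.npz"); P=cloud("scene",z["d"]); 
    else: p,P=snap("scene")
    m=(P[...,2]>19)&(P[...,2]<29)&(P[...,0]>360)&(P[...,0]<640)&(P[...,1]>425)&(P[...,1]<520)
    print(src,fit(P[m],230))
E
```

```text
old (array([497.2, 459.9]), -5.3, array([216.,  24.]), 744)
new (array([497.9, 459.8]), -5.3, array([216.,  24.]), 750)
```

>>> servo_tool(increments="-0.053 -0.398 0 0.047; -0.053 -0.398 0 0.047; -0.053 -0.398 0 0.047; -0.053 -0.398 0 0.047; -0.053 -0.398 0 0.047", jaw=0.3)

```text
time_s: 16.35
tool_pos: [588.3, 250.3, 237.1]
orientation: [0.001, 1.0, 0.018, -0.001]
wrist_force: [0.2, -0.8, -1.1]
finger_gap: 0.649
grasp_force: 0.0
```

>>> servo_tool(increments="-0.17 -0.426 0.18 0.076; -0.17 -0.426 0.18 0.076; -0.17 -0.426 0.18 0.076; -0.17 -0.426 0.18 0.076; -0.17 -0.426 0.18 0.076")

```text
time_s: 16.98
tool_pos: [494.8, 460.2, 144.6]
orientation: [0.002, 0.999, -0.041, -0.002]
wrist_force: [-1.3, -0.3, -0.5]
finger_gap: 0.648
grasp_force: 0.0
```

```bash
python3 -c "
from h import *
plan((497.6,459.9,7,-5))"
```

```text
t 17.0 tcp [494.8 460.2 144.6] yaw -4.7 gap 0.648 q [ 1.04  0.25  0.16 -0.   -1.49  0.44] F [-1.3 -0.3 -0.5] 0.0
[0.006 0.    0.275 0.003] rows>=2.2
```

>>> servo_tool(increments="0.006 0 0.1 0; 0.006 0 0.2 0; 0.006 0 0.26 0; 0.006 0 0.275 0; 0.006 0 0.275 0")

```text
time_s: 17.6
tool_pos: [500.8, 458.7, 12.3]
orientation: [-0.0, 0.999, -0.043, 0.001]
wrist_force: [0.7, 0.4, 0.5]
finger_gap: 0.646
grasp_force: 0.0
```

>>> servo_tool(increments="0 0 0 0; 0 0 0 0; 0 0 0 0; 0 0 0 0; 0 0 0 0", jaw=-1, newtons=50)

```text
time_s: 18.23
tool_pos: [500.3, 460.3, 13.5]
orientation: [-0.001, 0.999, -0.042, 0.001]
wrist_force: [-0.8, -0.7, 5.5]
finger_gap: 0.26
grasp_force: 51.7
```

>>> servo_tool(increments="0 0 -0.04 0; 0 0 -0.14 0; 0 0 -0.24 0; 0 0 -0.36 0; 0 0 -0.47 0")

```text
time_s: 18.85
tool_pos: [499.3, 459.2, 249.9]
orientation: [-0.001, 0.999, -0.042, 0.0]
wrist_force: [1.0, 1.3, -0.7]
finger_gap: 0.261
grasp_force: 50.9
```

```bash
python3 -c "
from h import *
plan((565,285,245,1),(630.5,110.2,245,6.2),(630.5,110.2,90,6.2))"
```

```text
t 18.9 tcp [499.3 459.2 249.9] yaw -4.8 gap 0.261 q [ 1.04  0.25  0.35  0.   -1.67  0.45] F [ 1.   1.3 -0.7] 50.9
[ 0.16   0.336  0.01  -0.065] rows>=3.0
[ 0.125  0.352 -0.    -0.058] rows>=3.0
[0.   0.   0.31 0.  ] rows>=2.5
```

>>> servo_tool(increments="0.04 0.08 0 -0.065; 0.1 0.2 0 -0.065; 0.16 0.336 0 -0.065; 0.16 0.336 0 -0.065; 0.16 0.336 0 -0.065")

```text
time_s: 19.48
tool_pos: [565.3, 284.3, 247.3]
orientation: [-0.0, 1.0, 0.008, 0.0]
wrist_force: [-0.4, 1.1, -0.4]
finger_gap: 0.264
grasp_force: 50.9
```

>>> servo_tool(increments="0.03 0.08 0 -0.058; 0.07 0.2 0 -0.058; 0.127 0.352 0 -0.058; 0.127 0.352 0 -0.058; 0.127 0.352 0 -0.058")

```text
time_s: 20.1
tool_pos: [631.8, 110.5, 246.2]
orientation: [-0.0, 0.999, 0.054, -0.0]
wrist_force: [0.5, 0.7, -1.3]
finger_gap: 0.262
grasp_force: 50.9
```

```bash
python3 -c "
from h import *
plan((632,110.2,92.5,6.2))"
```

```text
t 20.1 tcp [631.8 110.5 246.2] yaw 6.2 gap 0.262 q [ 0.48  0.15  0.23 -0.   -1.65  1.19] F [ 0.5  0.7 -1.3] 50.9
[ 0.     0.001  0.307 -0.   ] rows>=2.5
```

>>> servo_tool(increments="0 0 0.1 0; 0 0 0.2 0; 0 0 0.27 0; 0 0 0.295 0; 0 0 0.301 0")

```text
time_s: 20.72
tool_pos: [631.6, 111.6, 96.2]
orientation: [0.0, 0.998, 0.055, 0.0]
wrist_force: [0.2, -0.3, -0.2]
finger_gap: 0.261
grasp_force: 50.9
```

>>> servo_tool(increments="0 0 0.003 0; 0 0 0.006 0; 0 0 0.008 0; 0 0 0.008 0; 0 0 0.008 0")

```text
time_s: 21.35
tool_pos: [631.6, 110.4, 92.0]
orientation: [0.0, 0.999, 0.054, 0.0]
wrist_force: [-0.0, 0.5, -0.7]
finger_gap: 0.256
grasp_force: 50.9
```

>>> servo_tool(increments="0 0 0 0; 0 0 0 0; 0 0 0 0; 0 0 0 0", jaw=-0.1)

```text
time_s: 21.85
tool_pos: [631.6, 110.4, 91.9]
orientation: [0.0, 0.999, 0.054, 0.0]
wrist_force: [-0.4, -0.0, 0.2]
finger_gap: 0.452
grasp_force: 0.0
```

>>> servo_tool(increments="0 0 -0.05 0; 0 0 -0.13 0; 0 0 -0.25 0; 0 0 -0.3 0; 0 0 -0.3 0")

```text
time_s: 22.48
tool_pos: [632.4, 110.6, 245.0]
orientation: [-0.001, 0.999, 0.054, 0.002]
wrist_force: [0.4, -0.2, -0.3]
finger_gap: 0.45
grasp_force: 0.0
```

```bash
python3 -c "
from h import *
plan((545,-85,240,6.3),(467,-256.6,150,6.3),(467,-256.6,10,6.3))
p,P=snap('top')
for b in comps(P,18,29,[(364,188,384,256),(401,173,419,245),(423,180,440,251)]): print(*b)
for b in comps(P,94,110,[(255,130,276,210),(276,130,300,210)]): print('placed',*b)"
```

```text
t 22.5 tcp [632.4 110.6 245. ] yaw 6.2 gap 0.450 q [ 0.48  0.15  0.23  0.   -1.64  1.19] F [ 0.4 -0.2 -0.3] 0.0
[-0.216  0.37   0.01  -0.001] rows>=3.4
[-0.193  0.324  0.18   0.   ] rows>=3.3
[0.   0.   0.28 0.  ] rows>=2.2
[ 466.7 -256.7] 6.2 [215.  24.] 437
[ 522.4 -385.7] -5.8 [216.  25.] 431
[ 497.6 -453.7] 2.1 [217.  25.] 423
placed [625.4 111.7] 6.0 [211.  24.] 353
placed [636.7  56.6] 6.4 [217.  24.] 483
```

>>> servo_tool(increments="-0.216 0.37 0.01 0; -0.216 0.37 0.01 0; -0.216 0.37 0.01 0; -0.216 0.37 0.01 0; -0.216 0.37 0.01 0", jaw=0.3)

```text
time_s: 23.15
tool_pos: [543.2, -86.6, 235.6]
orientation: [0.0, 0.999, 0.053, -0.001]
wrist_force: [0.3, 0.4, -0.4]
finger_gap: 0.647
grasp_force: 0.0
```

>>> servo_tool(increments="-0.193 0.324 0.18 0; -0.193 0.324 0.18 0; -0.193 0.324 0.18 0; -0.193 0.324 0.18 0; -0.193 0.324 0.18 0")

```text
time_s: 23.78
tool_pos: [465.3, -256.8, 145.3]
orientation: [-0.0, 0.999, 0.054, -0.001]
wrist_force: [0.6, 0.3, 0.1]
finger_gap: 0.653
grasp_force: 0.0
```

```bash
python3 -c "
from h import *
plan((466.8,-256.7,8,6.3))"
```

```text
t 23.8 tcp [ 465.3 -256.8  145.3] yaw 6.1 gap 0.653 q [-0.13 -0.13 -0.24 -0.   -1.47  1.8 ] F [0.6 0.3 0.1] 0.0
[ 0.003  0.     0.275 -0.002] rows>=2.2
```

>>> servo_tool(increments="0.003 0 0.1 0; 0.003 0 0.2 0; 0.003 0 0.26 0; 0.003 0 0.272 0; 0.003 0 0.272 0")

```text
time_s: 24.4
tool_pos: [468.5, -256.0, 12.0]
orientation: [0.0, 0.998, 0.055, 0.001]
wrist_force: [0.7, -0.1, 0.5]
finger_gap: 0.65
grasp_force: 0.0
```

>>> servo_tool(increments="0 0 0 0; 0 0 0 0; 0 0 0 0; 0 0 0 0; 0 0 0 0", jaw=-1, newtons=50)

```text
time_s: 25.02
tool_pos: [468.5, -256.8, 12.7]
orientation: [0.001, 0.999, 0.054, 0.001]
wrist_force: [-0.7, 0.9, 6.0]
finger_gap: 0.266
grasp_force: 51.6
```

>>> servo_tool(increments="0 0 -0.04 0; 0 0 -0.14 0; 0 0 -0.24 0; 0 0 -0.36 0; 0 0 -0.47 0")

```text
time_s: 25.65
tool_pos: [467.0, -256.5, 248.1]
orientation: [0.0, 0.999, 0.054, 0.0]
wrist_force: [1.1, 0.5, -0.4]
finger_gap: 0.263
grasp_force: 50.8
```

```bash
python3 -c "
from h import *
plan((555,-130,245,6.2),(642.4,.8,245,6.2),(642.4,.8,90,6.2))"
```

```text
t 25.6 tcp [ 467.  -256.5  248.1] yaw 6.2 gap 0.263 q [-0.12 -0.14 -0.06 -0.   -1.65  1.8 ] F [ 1.1  0.5 -0.4] 50.8
[ 0.202 -0.232  0.006  0.   ] rows>=2.5
[ 0.202 -0.241 -0.     0.   ] rows>=2.5
[0.   0.   0.31 0.  ] rows>=2.5
```

>>> servo_tool(increments="0.05 -0.06 0 0; 0.13 -0.15 0 0; 0.202 -0.232 0.006 0; 0.202 -0.232 0.006 0; 0.202 -0.232 0.006 0")

```text
time_s: 26.28
tool_pos: [555.0, -130.2, 242.7]
orientation: [0.0, 0.999, 0.054, -0.0]
wrist_force: [-0.0, 0.0, 0.1]
finger_gap: 0.266
grasp_force: 50.8
```

>>> servo_tool(increments="0.05 -0.06 0 0; 0.13 -0.15 0 0; 0.202 -0.241 0 0; 0.202 -0.241 0 0; 0.202 -0.241 0 0")

```text
time_s: 26.9
tool_pos: [642.3, -0.7, 243.1]
orientation: [0.0, 0.999, 0.054, 0.0]
wrist_force: [-1.9, -0.8, 0.6]
finger_gap: 0.263
grasp_force: 50.8
```

```bash
python3 -c "
from h import *
plan((642.4,.8,92,6.2))"
```

```text
t 26.9 tcp [642.3  -0.7 243.1] yaw 6.2 gap 0.263 q [ 0.31  0.15  0.23  0.   -1.64  1.37] F [-1.9 -0.8  0.6] 50.8
[ 0.001 -0.003  0.302 -0.   ] rows>=2.4
```

>>> servo_tool(increments="0 -0.003 0.1 0; 0 -0.003 0.2 0; 0 -0.003 0.265 0; 0 -0.003 0.29 0; 0 -0.003 0.297 0")

```text
time_s: 27.52
tool_pos: [642.5, 0.9, 95.3]
orientation: [0.0, 0.999, 0.054, 0.001]
wrist_force: [0.2, 0.0, 0.1]
finger_gap: 0.262
grasp_force: 50.8
```

>>> servo_tool(increments="0 0 0.003 0; 0 0 0.005 0; 0 0 0.007 0; 0 0 0.007 0; 0 0 0.007 0")

```text
time_s: 28.15
tool_pos: [642.5, 2.0, 91.0]
orientation: [0.0, 0.999, 0.054, 0.0]
wrist_force: [0.5, 0.2, -0.2]
finger_gap: 0.266
grasp_force: 50.8
```

>>> servo_tool(increments="0 0 0 0; 0 0 0 0; 0 0 0 0; 0 0 0 0", jaw=-0.1)

```text
time_s: 28.65
tool_pos: [642.4, 2.0, 90.9]
orientation: [0.0, 0.999, 0.054, 0.0]
wrist_force: [0.5, -0.5, 0.8]
finger_gap: 0.452
grasp_force: 0.0
```

>>> servo_tool(increments="0 0 -0.05 0; 0 0 -0.13 0; 0 0 -0.25 0; 0 0 -0.3 0; 0 0 -0.3 0")

```text
time_s: 29.28
tool_pos: [643.3, 2.0, 244.0]
orientation: [-0.0, 0.999, 0.054, 0.003]
wrist_force: [0.8, 0.1, -1.0]
finger_gap: 0.45
grasp_force: 0.0
```

```bash
python3 -c "
from h import *
plan((582,-192,240,0),(522.4,-385.7,150,-5.8))
p,P=snap('top')
for b in comps(P,18,29,[(401,173,419,245),(423,180,440,251)]): print(*b)
for b in comps(P,94,110,[(255,130,276,210),(276,130,291,210),(291,130,308,210)]): print('placed',*b)"
```

```text
t 29.3 tcp [643.3   2.  244. ] yaw 6.2 gap 0.450 q [ 0.31  0.15  0.23  0.   -1.64  1.37] F [ 0.8  0.1 -1. ] 0.0
[-0.164  0.372  0.008  0.069] rows>=3.3
[-0.119  0.387  0.18   0.064] rows>=3.5
[ 522.3 -385.9] -5.9 [217.  24.] 439
[ 498.1 -454.1] 2.0 [218.  25.] 413
placed [628.6 112. ] 6.1 [217.  24.] 490
placed [605.5  53.1] 6.5 [155.  24.] 350
placed [6.105e+02 3.000e-01] 6.3 [156.  24.] 351
```

>>> servo_tool(increments="-0.164 0.372 0.008 0.069; -0.164 0.372 0.008 0.069; -0.164 0.372 0.008 0.069; -0.164 0.372 0.008 0.069; -0.164 0.372 0.008 0.069", jaw=0.3)

```text
time_s: 29.95
tool_pos: [580.3, -192.5, 235.4]
orientation: [-0.0, 1.0, -0.001, -0.001]
wrist_force: [0.2, 0.8, 0.2]
finger_gap: 0.656
grasp_force: 0.0
```

>>> servo_tool(increments="-0.119 0.387 0.18 0.064; -0.119 0.387 0.18 0.064; -0.119 0.387 0.18 0.064; -0.119 0.387 0.18 0.064; -0.119 0.387 0.18 0.064")

```text
time_s: 30.58
tool_pos: [520.6, -385.3, 143.7]
orientation: [-0.001, 0.999, -0.051, -0.002]
wrist_force: [1.0, -0.5, 0.1]
finger_gap: 0.65
grasp_force: 0.0
```

```bash
python3 -c "
from h import *
plan((522.3,-385.8,9,-5.8))"
```

```text
t 30.6 tcp [ 520.6 -385.3  143.7] yaw -5.8 gap 0.650 q [-0.33  0.18  0.07 -0.   -1.47  1.8 ] F [ 1.  -0.5  0.1] 0.0
[ 0.003  0.001  0.269 -0.   ] rows>=2.2
```

>>> servo_tool(increments="0 0.001 0.1 0; 0 0.001 0.2 0; 0 0.001 0.26 0; 0 0.001 0.271 0; 0 0.001 0.271 0")

```text
time_s: 31.2
tool_pos: [522.7, -385.2, 12.6]
orientation: [0.0, 0.999, -0.049, 0.001]
wrist_force: [-0.1, 0.0, 1.2]
finger_gap: 0.643
grasp_force: 0.0
```

>>> servo_tool(increments="0 0 0 0; 0 0 0 0; 0 0 0 0; 0 0 0 0; 0 0 0 0", jaw=-1, newtons=50)

```text
time_s: 31.82
tool_pos: [522.5, -386.3, 13.5]
orientation: [0.001, 0.999, -0.05, 0.001]
wrist_force: [-0.1, 1.5, 6.2]
finger_gap: 0.26
grasp_force: 51.8
```

>>> servo_tool(increments="0 0 -0.04 0; 0 0 -0.14 0; 0 0 -0.24 0; 0 0 -0.36 0; 0 0 -0.47 0")

```text
time_s: 32.45
tool_pos: [520.9, -385.8, 249.9]
orientation: [0.0, 0.999, -0.05, 0.001]
wrist_force: [1.3, 0.1, 0.0]
finger_gap: 0.264
grasp_force: 51.0
```

```bash
python3 -c "
from h import *
plan((585,-220,245,0),(648.3,-53.9,245,6.2),(648.3,-53.9,90,6.2))"
```

```text
t 32.5 tcp [ 520.9 -385.8  249.9] yaw -5.8 gap 0.264 q [-0.33  0.17  0.26  0.   -1.66  1.8 ] F [1.3 0.1 0. ] 51.0
[ 0.094 -0.343  0.01  -0.064] rows>=2.8
[ 0.127 -0.332 -0.    -0.069] rows>=2.8
[0.   0.   0.31 0.  ] rows>=2.5
```

>>> servo_tool(increments="0.03 -0.1 0 -0.064; 0.07 -0.22 0 -0.064; 0.094 -0.343 0.01 -0.064; 0.094 -0.343 0.01 -0.064; 0.094 -0.343 0.01 -0.064")

```text
time_s: 33.08
tool_pos: [585.3, -219.8, 242.2]
orientation: [0.0, 1.0, 0.0, 0.0]
wrist_force: [0.9, -1.0, 0.2]
finger_gap: 0.264
grasp_force: 50.9
```

>>> servo_tool(increments="0.04 -0.1 0 -0.069; 0.09 -0.22 0 -0.069; 0.127 -0.332 0 -0.069; 0.127 -0.332 0 -0.069; 0.127 -0.332 0 -0.069")

```text
time_s: 33.7
tool_pos: [648.8, -55.1, 241.7]
orientation: [0.0, 0.999, 0.054, 0.0]
wrist_force: [-0.4, -0.4, -0.3]
finger_gap: 0.264
grasp_force: 51.0
```

```bash
python3 -c "
from h import *
plan((648.3,-53.9,92,6.2))"
```

```text
t 33.7 tcp [648.8 -55.1 241.7] yaw 6.2 gap 0.264 q [ 0.22  0.18  0.25  0.   -1.65  1.46] F [-0.4 -0.4 -0.3] 51.0
[-0.001 -0.002  0.299 -0.001] rows>=2.4
```

>>> servo_tool(increments="0 -0.002 0.1 0; 0 -0.002 0.2 0; 0 -0.002 0.26 0; 0 -0.002 0.285 0; 0 -0.002 0.292 0")

```text
time_s: 34.33
tool_pos: [648.9, -54.2, 95.9]
orientation: [0.0, 0.999, 0.053, 0.0]
wrist_force: [0.0, -1.1, 0.1]
finger_gap: 0.266
grasp_force: 51.0
```

>>> servo_tool(increments="0 0 0.003 0; 0 0 0.005 0; 0 0 0.007 0; 0 0 0.007 0; 0 0 0.007 0")

```text
time_s: 34.95
tool_pos: [648.9, -52.8, 91.9]
orientation: [0.0, 0.999, 0.054, 0.0]
wrist_force: [-1.0, 0.2, -0.9]
finger_gap: 0.267
grasp_force: 51.0
```

>>> servo_tool(increments="0 0 0 0; 0 0 0 0; 0 0 0 0; 0 0 0 0", jaw=-0.1)

```text
time_s: 35.45
tool_pos: [648.8, -52.9, 91.9]
orientation: [0.0, 0.999, 0.054, 0.0]
wrist_force: [-0.5, 0.0, 0.4]
finger_gap: 0.448
grasp_force: 0.0
```

>>> servo_tool(increments="0 0 -0.05 0; 0 0 -0.13 0; 0 0 -0.25 0; 0 0 -0.3 0; 0 0 -0.3 0")

```text
time_s: 36.08
tool_pos: [649.7, -52.9, 245.1]
orientation: [-0.0, 0.999, 0.054, 0.003]
wrist_force: [0.5, 0.2, -0.5]
finger_gap: 0.452
grasp_force: 0.0
```

```bash
python3 -c "
from h import *
plan((575,-255,240,4),(498.1,-454,150,2.1))
p,P=snap('top'); cv2.imwrite('pics/t5.png',p)
for b in comps(P,18,29,[(415,175,445,251)]): print(*b)
for b in comps(P,94,110,[(255,130,276,210),(276,130,291,210),(291,130,308,210),(308,130,322,210)]): print('placed',*b)"
```

```text
t 36.1 tcp [649.7 -52.9 245.1] yaw 6.2 gap 0.452 q [ 0.23  0.18  0.26  0.   -1.65  1.45] F [ 0.5  0.2 -0.5] 0.0
[-0.192  0.386  0.01   0.025] rows>=3.4
[-0.181  0.386  0.18   0.021] rows>=3.7
[ 498.1 -454. ] 2.2 [218.  25.] 416
placed [628.5 112.1] 6.0 [217.  24.] 486
placed [636.3  56.4] 6.4 [217.  24.] 484
placed [637.2   3.4] 6.8 [210.  24.] 362
placed [617.7 -54.4] 6.2 [156.  23.] 345
```

View pics/t5.png

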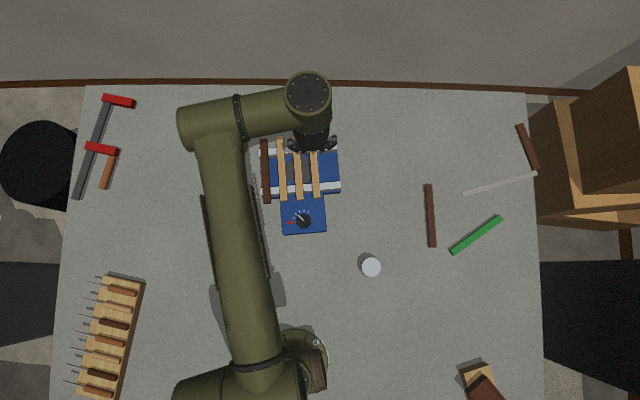

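Four cauls lie side by side across the bearers (265 to 315, 170). The last dark one is still at (431,215).

>>> servo_tool(increments="-0.192 0.386 0.01 0.025; -0.192 0.386 0.01 0.025; -0.192 0.386 0.01 0.025; -0.192 0.386 0.01 0.025; -0.192 0.386 0.01 0.025", jaw=0.3)

```text
time_s: 36.75
tool_pos: [572.9, -256.9, 234.9]
orientation: [-0.0, 0.999, 0.033, -0.001]
wrist_force: [0.6, 0.9, -0.7]
finger_gap: 0.646
grasp_force: 0.0
```

>>> servo_tool(increments="-0.181 0.386 0.18 0.021; -0.181 0.386 0.18 0.021; -0.181 0.386 0.18 0.021; -0.181 0.386 0.18 0.021; -0.181 0.386 0.18 0.021")

```text
time_s: 37.38
tool_pos: [495.3, -454.6, 142.5]
orientation: [-0.002, 1.0, 0.017, -0.003]
wrist_force: [-0.1, -0.7, 0.2]
finger_gap: 0.647
grasp_force: 0.0
```

```bash
python3 -c "
from h import *
plan((498.1,-454,9,2.1))"
```

```text
t 37.4 tcp [ 495.3 -454.6  142.5] yaw 1.9 gap 0.647 q [-0.45  0.24  0.15 -0.   -1.48  2.05] F [-0.1 -0.7  0.2] 0.0
[ 0.006 -0.001  0.267 -0.002] rows>=2.1
```

>>> servo_tool(increments="0.002 0 0.1 0; 0.002 0 0.2 0; 0.002 0 0.26 0; 0.002 0 0.268 0; 0.002 0 0.268 0")

```text
time_s: 38.0
tool_pos: [499.3, -453.7, 14.1]
orientation: [0.001, 1.0, 0.019, 0.0]
wrist_force: [1.0, -0.6, 1.2]
finger_gap: 0.649
grasp_force: 0.0
```

>>> servo_tool(increments="0 0 0 0; 0 0 0 0; 0 0 0 0; 0 0 0 0; 0 0 0 0", jaw=-1, newtons=50)

```text
time_s: 38.62
tool_pos: [499.3, -454.6, 15.1]
orientation: [0.001, 1.0, 0.018, 0.001]
wrist_force: [0.4, 2.5, 6.2]
finger_gap: 0.262
grasp_force: 51.6
```

>>> servo_tool(increments="0 0 -0.04 0; 0 0 -0.14 0; 0 0 -0.24 0; 0 0 -0.36 0; 0 0 -0.47 0")

```text
time_s: 39.25
tool_pos: [497.8, -453.8, 251.4]
orientation: [0.0, 1.0, 0.018, 0.001]
wrist_force: [0.4, -0.2, -0.8]
finger_gap: 0.258
grasp_force: 50.9
```

```bash
python3 -c "
from h import *
plan((575,-280,245,4),(654.3,-108.6,245,6.2),(654.3,-108.6,90,6.2))"
```

```text
t 39.2 tcp [ 497.8 -453.8  251.4] yaw 2.1 gap 0.258 q [-0.44  0.24  0.34  0.   -1.67  2.05] F [ 0.4 -0.2 -0.8] 50.9
[ 0.167 -0.342  0.013 -0.022] rows>=3.0
[ 0.182 -0.331 -0.    -0.024] rows>=3.0
[0.   0.   0.31 0.  ] rows>=2.5
```

>>> servo_tool(increments="0.05 -0.1 0 -0.022; 0.1 -0.22 0 -0.022; 0.167 -0.342 0.013 -0.022; 0.167 -0.342 0.013 -0.022; 0.167 -0.342 0.013 -0.022")

```text
time_s: 39.88
tool_pos: [575.6, -279.5, 242.1]
orientation: [0.0, 0.999, 0.036, 0.0]
wrist_force: [0.3, -0.6, -0.7]
finger_gap: 0.259
grasp_force: 50.9
```

>>> servo_tool(increments="0.05 -0.1 0 -0.024; 0.11 -0.22 0 -0.024; 0.182 -0.331 0 -0.024; 0.182 -0.331 0 -0.024; 0.182 -0.331 0 -0.024")

```text
time_s: 40.5
tool_pos: [654.5, -109.5, 241.5]
orientation: [0.0, 0.999, 0.054, -0.0]
wrist_force: [-0.3, -0.9, -1.0]
finger_gap: 0.258
grasp_force: 50.9
```

```bash
python3 -c "
from h import *
plan((653,-108.6,93,6.2))"
```

```text
t 40.5 tcp [ 654.5 -109.5  241.5] yaw 6.2 gap 0.258 q [ 0.14  0.21  0.29  0.   -1.65  1.54] F [-0.3 -0.9 -1. ] 50.9
[-0.003 -0.002  0.297 -0.   ] rows>=2.4
```

>>> servo_tool(increments="-0.003 -0.002 0.1 0; -0.003 -0.002 0.2 0; -0.003 -0.002 0.26 0; -0.003 -0.002 0.283 0; -0.003 -0.002 0.289 0")

```text
time_s: 41.12
tool_pos: [653.0, -109.1, 97.6]
orientation: [0.0, 0.999, 0.053, 0.0]
wrist_force: [-0.1, 0.8, -0.0]
finger_gap: 0.259
grasp_force: 50.9
```

>>> servo_tool(increments="0 0 0.003 0; 0 0 0.005 0; 0 0 0.007 0; 0 0 0.007 0; 0 0 0.007 0")

```text
time_s: 41.75
tool_pos: [653.1, -107.6, 93.5]
orientation: [0.0, 0.999, 0.054, 0.0]
wrist_force: [-0.3, -1.2, -0.9]
finger_gap: 0.263
grasp_force: 50.9
```

>>> servo_tool(increments="0 0 0 0; 0 0 0 0; 0 0 0 0; 0 0 0 0", jaw=-0.1)

```text
time_s: 42.25
tool_pos: [653.1, -107.6, 93.4]
orientation: [0.0, 0.999, 0.054, 0.0]
wrist_force: [0.8, 1.0, -1.0]
finger_gap: 0.451
grasp_force: 0.0
```

>>> servo_tool(increments="0 0 -0.05 0; 0 0 -0.13 0; 0 0 -0.25 0; 0 0 -0.3 0; 0 0 -0.3 0")

```text
time_s: 42.88
tool_pos: [653.9, -107.8, 246.6]
orientation: [0.0, 0.999, 0.054, 0.003]
wrist_force: [-0.4, 1.0, -0.4]
finger_gap: 0.451
grasp_force: 0.0
```

```bash
python3 -c "
from h import *
plan((575,-120,240,20),(468.5,-18,200,45.9))
p,P=snap('top'); np.savez('pics/t6.npz',p=p,P=P)
for b in comps(P,94,110,[(255,130,276,210),(276,130,291,210),(291,130,308,210),(308,130,322,210),(322,130,345,210)]): print('placed',*b)
p,P=snap('scene'); cv2.imwrite('pics/s6.png',p)"
```

```text
t 42.9 tcp [ 653.9 -107.8  246.6] yaw 6.2 gap 0.451 q [ 0.14  0.21  0.29  0.   -1.65  1.54] F [-0.4  1.  -0.4] 0.0
[-0.16   0.007  0.013 -0.153] rows>=1.3
[-0.13  -0.265  0.08  -0.288] rows>=2.4
placed [627.2 101.3] 6.0 [145.   3.] 45
placed [636.5  56.6] 6.3 [217.  24.] 483
placed [640.9   3.7] 6.3 [218.  24.] 477
placed [648.7 -50.9] 6.3 [218.  24.] 384
placed [ 622.5 -109.1] 6.7 [157.  24.] 348
```

View pics/s6.png

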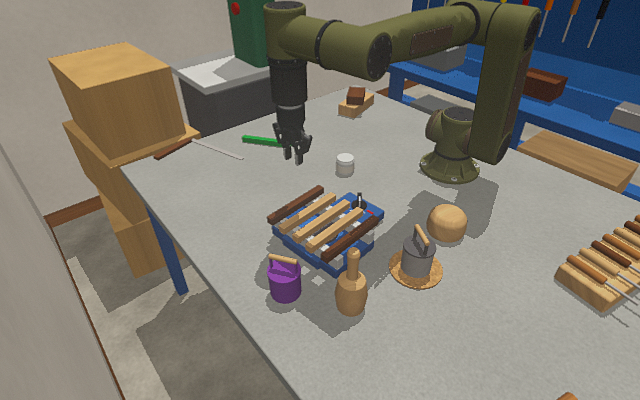

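All five cauls lie side by side on the bearers in the scene view (around (270–380, 190–260)). The pot stands on the pad at (416,260), and the bystanders haven't moved. Before turning the knob, I'll check the caul near the arm in this view and plan the approach.

```bash
python3 - <<'E'
from h import *
plan((600,-80,240,-45),(520,-40,230,-95),(468.5,-18,200,-134.1))
p,P=snap("scene")
W=np.array([642.4,.8]); a=np.radians(6.2); Q=(P[...,:2]-W)@np.array([[np.cos(a),-np.sin(a)],[np.sin(a),np.cos(a)]])
for y in (110,55,0,-55,-110):
    m=(abs(P[...,2]-102)<4)&(abs(Q[...,1]-y)<25)&(abs(Q[...,0])<150)
    w=np.c_[Q[m],P[m][:,2]]; print(y,fit(w,230),np.median(w[:,2]).round(1))
E
```

```text
t 43.0 tcp [ 652.9 -107.4  242.5] yaw 6.2 gap 0.453 q [ 0.14  0.21  0.29 -0.   -1.65  1.54] F [ 0.8  0.2 -0.3] 0.0
[-0.099 -0.066  0.005  0.569] rows>=4.8
[-0.17   0.057  0.02   0.556] rows>=4.7
[-0.035  0.106  0.06   0.434] rows>=3.7
110 (array([ -1.4, 110.2]), -0.2, array([216.,  25.]), 516) 101.9
55 (array([ 1.2, 54.4]), 0.1, array([215.,  25.]), 474) 101.7
0 (array([-0.6,  1.7]), 0.1, array([216.,  25.]), 437) 101.6
-55 (array([  2. , -53.8]), -0.2, array([216.,  25.]), 410) 101.5
-110 (array([   1. , -107.9]), 0.3, array([214.,  26.]), 385) 101.3
```

All five cauls are within 2 mm and 0.3° of their places, and their top height is right. Next is the knob.

>>> servo_tool(increments="-0.099 -0.066 0.005 0.569; -0.099 -0.066 0.005 0.569; -0.099 -0.066 0.005 0.569; -0.099 -0.066 0.005 0.569; -0.099 -0.066 0.005 0.569")

```text
time_s: 43.65
tool_pos: [599.7, -80.1, 239.0]
orientation: [0.001, 0.923, -0.385, -0.001]
wrist_force: [0.7, -0.5, -0.2]
finger_gap: 0.451
grasp_force: 0.0
```

>>> servo_tool(increments="-0.17 0.057 0.02 0.556; -0.17 0.057 0.02 0.556; -0.17 0.057 0.02 0.556; -0.17 0.057 0.02 0.556; -0.17 0.057 0.02 0.556")

```text
time_s: 44.28
tool_pos: [519.4, -40.2, 229.2]
orientation: [-0.001, -0.674, 0.739, 0.001]
wrist_force: [0.3, 0.2, -0.1]
finger_gap: 0.453
grasp_force: 0.0
```

>>> servo_tool(increments="-0.035 0.106 0.06 0.434; -0.035 0.106 0.06 0.434; -0.035 0.106 0.06 0.434; -0.035 0.106 0.06 0.434; -0.035 0.106 0.06 0.434")

```text
time_s: 44.9
tool_pos: [468.2, -18.2, 199.5]
orientation: [-0.001, -0.39, 0.921, 0.0]
wrist_force: [-0.2, -0.3, -0.5]
finger_gap: 0.447
grasp_force: 0.0
```

```bash
python3 -c "
from h import *
plan((468.5,-18,150,-134.1),(468.5,-18,55,-134.1))"
```

```text
t 44.9 tcp [468.2 -18.2 199.5] yaw -134.0 gap 0.447 q [ 0.39 -0.32 -0.3  -0.   -1.6  -1.16] F [-0.2 -0.3 -0.5] 0.0
[-0.001 -0.     0.099  0.001] rows>=0.8
[-0.    0.    0.19  0.  ] rows>=1.5
```

>>> servo_tool(increments="0 0 0.1 0; 0 0 0.2 0; 0 0 0.26 0; 0 0 0.285 0; 0 0 0.285 0")

```text
time_s: 45.52
tool_pos: [468.5, -18.4, 58.1]
orientation: [-0.001, -0.391, 0.921, -0.0]
wrist_force: [0.6, 0.3, 1.1]
finger_gap: 0.444
grasp_force: 0.0
```

>>> servo_tool(increments="0 0 0 0; 0 0 0 0; 0 0 0 0; 0 0 0 0; 0 0 0 0", jaw=-1, newtons=30)

```text
time_s: 46.15
tool_pos: [469.3, -17.5, 60.1]
orientation: [0.001, -0.39, 0.921, 0.0]
wrist_force: [-4.4, 3.2, 6.1]
finger_gap: 0.154
grasp_force: 32.4
```

```bash
python3 -c "
from h import *
plan((468.5,-18,56,-83.8))"
```

```text
t 46.1 tcp [469.3 -17.5  60.1] yaw -134.1 gap 0.154 q [ 0.39 -0.28 -0.52 -0.   -1.33 -1.16] F [-4.4  3.2  6.1] 32.4
[ 0.002  0.     0.008 -0.558] rows>=4.7
```

>>> servo_tool(increments="0 0 0 -0.1; 0 0 0 -0.2; 0 0 0 -0.3; 0 0 0 -0.4; 0 0 0 -0.48")

```text
time_s: 46.78
tool_pos: [467.0, -16.5, 60.0]
orientation: [-0.0, -0.703, 0.711, 0.002]
wrist_force: [-20.3, 11.0, 16.3]
finger_gap: 0.151
grasp_force: 33.9
```

>>> servo_tool(increments="0 0 0 -0.05; 0 0 0 -0.078; 0 0 0 -0.078; 0 0 0 -0.078; 0 0 0 -0.078")

```text
time_s: 47.4
tool_pos: [466.5, -16.5, 60.0]
orientation: [0.001, 0.744, -0.668, -0.003]
wrist_force: [-20.9, 11.7, 16.0]
finger_gap: 0.154
grasp_force: 34.0
```

```bash
python3 -c "
from h import *
plan((468.5,-18,56,-83.8))"
```

```text
t 47.4 tcp [466.5 -16.5  60. ] yaw -83.8 gap 0.154 q [ 0.4  -0.28 -0.52 -0.   -1.33 -0.29] F [-20.9  11.7  16. ] 34.0
[ 0.003 -0.004  0.008 -0.   ] rows>=0.1
```

>>> servo_tool(increments="0 0 0 0; 0 0 0 0; 0 0 0 0; 0 0 0 0; 0 0 0 0", jaw=-0.1)

```text
time_s: 48.02
tool_pos: [468.8, -18.3, 58.3]
orientation: [0.0, 0.744, -0.668, 0.0]
wrist_force: [0.3, -0.8, -0.0]
finger_gap: 0.452
grasp_force: 0.0
```

>>> servo_tool(increments="0 0 -0.05 0; 0 0 -0.15 0; 0 0 -0.27 0; 0 0 -0.36 0; 0 0 -0.36 0")

```text
time_s: 48.65
tool_pos: [470.2, -18.2, 242.7]
orientation: [-0.003, 0.744, -0.668, 0.002]
wrist_force: [0.3, 0.6, -0.3]
finger_gap: 0.446
grasp_force: 0.0
```

>>> servo_tool(increments="-0.05 -0.12 0 0; -0.1 -0.24 0 0; -0.15 -0.36 0 0; -0.2 -0.48 0 0; -0.2 -0.5 0 0")

```text
time_s: 49.28
tool_pos: [708.1, 109.8, 232.6]
orientation: [0.003, 0.744, -0.668, -0.002]
wrist_force: [0.2, 0.4, -0.4]
finger_gap: 0.449
grasp_force: 0.0
```

```bash
python3 - <<'E'
from h import *
plan()
p,P=snap("top"); cv2.imwrite("pics/t7.png",p)
kb=P[205:240,282:325]; w=kb[(kb[...,2]>70)&(kb[...,2]<84)]; print("knob",fit(w,80))
W=np.array([642.4,.8]); a=np.radians(6.2); M=np.array([[np.cos(a),-np.sin(a)],[np.sin(a),np.cos(a)]])
for n in("top","scene"):
    if n=="scene": p,P=snap(n)
    Q=(P[...,:2]-W)@M
    for y in (110,55,0,-55,-110):
        m=(abs(P[...,2]-102)<4)&(abs(Q[...,1]-y)<25)&(abs(Q[...,0])<150)
        if m.sum()>50: print(n,y,*fit(np.c_[Q[m],P[m][:,2]],230))
E
```

```text
t 49.3 tcp [708.1 109.8 232.6] yaw -83.8 gap 0.449 q [ 0.43  0.36  0.46 -0.   -1.67 -0.32] F [ 0.2  0.4 -0.4] 0.0
knob (array([468.4, -18.3]), -83.3, array([45., 14.]), 64)
top 110 [ -3.2 111.9] -0.7 [214.  24.] 405
top 55 [ 0.1 56. ] 0.3 [216.  23.] 422
top 0 [-1.2  3. ] 0.1 [217.  23.] 417
top -55 [  1.  -52.1] -0.0 [217.  24.] 409
top -110 [  -1. -107.] 0.4 [214.  23.] 435
scene 110 [ -0.6 110.4] -0.3 [215.  25.] 520
scene 55 [ 1.3 54.5] -0.0 [215.  25.] 479
scene 0 [0.5 1.9] -0.4 [215.  25.] 412
scene -55 [ 10.5 -53. ] -0.5 [199.  24.] 294
scene -110 [  31.7 -107.8] 0.6 [151.  25.] 279
```

View pics/t7.png

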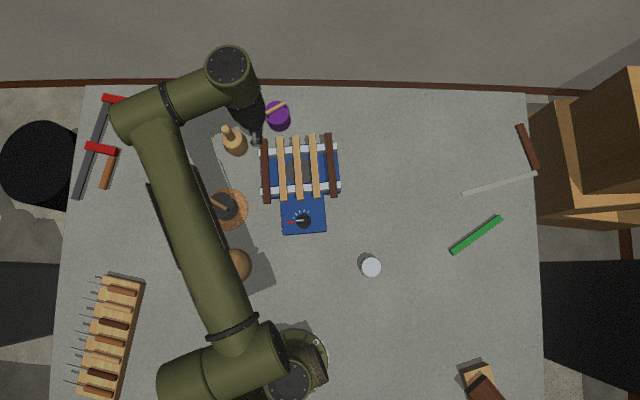

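The knob pointer now faces the red mark, at (290,222) in the picture (0.5° off). All five cauls lie square on the bearers, the pot handle is still over the pad at (218,203), and the gripper is clear of everything at z = 232. Handing in.

```bash
python3 -c "
from plant import r
print(r.job_done())"
```

```text
the job is handed in; nothing more can be done
None
```

The job is handed in at about 49 s, but no verdict came back: by my last camera measurements the pot stands about 3 mm from the pad centre, all five cauls lie square and side by side on the bearers, the knob is about 0.5° from the red mark, and the bystanders look unmoved.

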